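# Roll a cake tote to the end stop and weigh it

### The arm

A 6-joint arm with a two-finger parallel gripper is mounted at the origin on the work surface; the furniture and walls round the work are solid. World frame = base frame: x ahead of the robot, y to its left, z up, the work surface at z = 0. Lengths are in m, angles in degrees, forces in N, time in s.
With the tool pointing down it reaches from about 0.3 to 0.875 m from the base axis. Payload 6.4 kg.
Tool frame: the origin (TCP) lies on the centre line of the jaws, within the pads' length; the fingertips stand 17 mm ahead of it and the grasp point (between the pads) lies 2 mm behind it; z points along the fingers, x is the direction in which the jaws open and shut, and the axes are right-handed (so a half turn about z gives the same grasp; the last joint's range is limited). The gripper opens to 85 mm and grips with 20 to 120 N. Pads are 22 mm wide; open, the fingers measure 114 mm over their backs; the gripper's body (76 mm by 85 mm) begins 54 mm behind the grasp point. The pads swing forward as they close: fully open they stand 13 mm farther back than shut.
Start: joints at [-82.58, 10.359, 92.074, -0, 77.567, -11.82], TCP at [0.189, -0.543, 0.248] pointing down, gripper open.
Joint ranges: [-171.53, 171.53], [-51.25, 118.39], [17.06, 147.69], [-65.23, 245.23], [0, 150.52], [-178.68, 178.68]. Speed limits (degrees/s): [147.25, 147.25, 172.46, 180, 180, 180].

### API

Orientations are given as a 3x3 rotation matrix whose columns are the frame's x, y, z axes.
In Python, from plant import monitor, viewer, order gives the robot as it stands. The module is installed in compiled form; this text tells all that it offers.
- The arm moves only by the tool carry_out, never from a script. Its argument "commands" is a list of rows, each an object of numbers: "dx", "dy", "dz": the shift along the tool's x, y, z normalised to -1 to 1, where 1 is 0.03 m; "rx", "ry", "rz": the turn, a rotation vector about the tool's x, y, z normalised to -1 to 1, where 1 is pi/4 rad; "claw": the opening, from -1 (shut) to 1 (fully open). A call has exactly 10 rows; each row shifts and turns the pose as measured when the row begins, along the tool's axes as they then stand; what a row does not reach is not made up. A row lasts 1/10 s, in which the tool goes at most 50 mm and 8.59 degrees, less where a joint would pass 70% of its speed; a pose out of reach is approached as far as the arm can. A call with a number of a shift or a turn outside -1 to 1 is refused whole. A call with a gripper value outside its range is refused whole. The fingers move at their own pace and stop on an object; the grip force is fixed at half the most. Time passes only in rows, so rows that do not move let the fingers close, or fill a call up. It gives the time, the measured TCP pose, the force and the opening at its end, in the units of the state.
- monitor.read_state(): the state, without advancing time (a new reading comes with each control period).
- viewer.get_image(name): name is "side" or "top" or "wrist"; returns the picture (400x640x3 uint8, red, green, blue); there is no depth.
- viewer.camera_model(name): a dict with "fx", "fy", "cx", "cy" (pixels), "distortion" ([k1, k2, p1, p2, k3] as OpenCV has them; the pictures are not rectified), "rvec" (rotation vector, rad) and "tvec" (3), from world to camera coordinates, as OpenCV has them; the wrist camera has in their place "hand_eye" (4x4, takes a point from camera to tool coordinates, whose origin is the TCP and whose axes are the tool frame's). Camera axes: x right, y down, z forward; pixel columns grow to the right and rows downward; lengths in m; the calibration is good to about 2 mm. A picture is of the moment at which its call begins: read the wrist's pose just before it. camera_model takes no time and is no camera call.
- order.finish_job(): hands the job in, once; it reports no verdict.
The state is a dict: "time_s": time; "joint_pos": joint angles; "qd": joint speeds; "effort": joint torques, N m; "ee_pos": TCP position; "eef_rot": TCP orientation; "wrist_force": force on the tool from outside, world axes, zero at the start; "wrist_torque": the same for the moment, N m; "finger_gap": finger opening in m.
Only numpy, scipy, OpenCV 4.12 (cv2) and the standard library are available. Lean on these libraries where they do the work, as an engineer would, in place of code of your own. Each camera call takes 0.05 s, during which the arm holds its last target. There are 200 camera calls.

### The job

Roll the blue tote with the moon cake slowly along the free rollers until it rests against the end stop, and let go of it there. Then lift it off by its wooden handle, keeping it level with the cake in it, and set it down gently, centred and square on the pan of the bench scale. Leave the other things on the table where they are.

Things in the scene. Friction and masses are not known exactly. Their poses are not given: they have to be found in the camera images.
- roller_track: Fixed roller track, 340 mm long, 136 wide: ten free steel rollers (22 mm diameter, 30 mm apart, along its y), resisting the tote with about 0.2 N in all. Origin on the table under its middle; +x points along the track to the end stop, z up. Roller tops at z = 60 mm; white guide strips, inner faces at y = +-49 mm, top at z = 74 mm. Infeed end (x = -170) open.
- end_stop: Grey plate with rubber pad across the far end of the track, top 92 mm above the table. Its origin and axes are those of roller_track, not the plate's middle. The pad's face that the tote meets is at x = +140 mm of roller_track; the wall of the tote stops there, so the tote's origin ends at about x = +90 mm.
- roller_6 (a joint): Free roller at x = +30 mm of the roller_track; rad, 0 at the start, grows as the tote rolls over it towards the stop (1 rad = 11 mm of travel).
- roller_7 (a joint): Free roller at x = +60 mm of the roller_track; rad, 0 at the start, grows as the tote rolls over it towards the stop.
- tote: Blue open tote, 100 mm long (x), 90 wide (y), walls 36 high, 4 thick; with a fixed handle: wooden bar along y over its middle on two steel uprights. Origin at the centre of its underside, z up. Starts on the rollers near the infeed end, +x towards the stop. 0.2 to 0.4 kg empty; carries one cake.
- tote_handle (a point): Middle of the tote's handle bar, 80 mm above the tote's underside. The bar is 12 mm thick (tote x), 14 mm high and 84 mm long between the uprights (tote y); grip it from above with the fingers before and behind it. There are 35 mm free between bar and cake.
- cake: Round golden moon cake, 74 mm across and 32 high, 0.11 kg, lying loose inside the tote. Origin at the centre of its underside, which lies 4 mm above the tote's underside. It can slide 4 to 9 mm within the tote.
- bench_scale: White bench scale, fixed, 282 (x) by 222 (y) by 70 mm; display side towards its -x. Origin on the table under its middle; x, y along its sides.
- pan_center (a point): Centre of the top of the scale's flat pan, 48.5 mm from the scale's origin along its +x, 70 mm above the table. The pan is 185 (scale x) by 204 mm (scale y). Axes as bench_scale.
- date_stamp: Bystander: black stamp with a red band, standing, 36x62x97 mm; origin at the centre of its underside.
- spare_cake: Bystander: another golden moon cake, 74 mm across and 30 mm high, lying on the table; origin at the centre of its underside.
- sachet_tub: Bystander: clear tub with blue lid, 128x160x81 mm; origin at the centre of its underside.
Not all that is in view belongs to the job. What is shaped like the cake but pink is not meant.

How it is judged (in metres and radians):
On the way, in this order (a step that is already met when the one before it is completed fails the run):
1. the tote has rolled along the track (both listed rollers turned by its travel) and rests, let go, on the rollers against the end stop (within 7 mm) (x of tote in the frame of roller_track above 0.083 m and z of tote in the frame of roller_track below 0.065 m and value of joint roller_6 above 4 rad and value of joint roller_7 above 3 rad and linear speed of tote below 0.02 m/s and contact force between the fingers and tote below 0.3 N), for 0.2 s.
2. the tote has been lifted clear of the rollers (30 mm) at the stop end (z of tote in the frame of roller_track above 0.09 m and x of tote in the frame of roller_track above 0.03 m).
At the end, for the whole second after the job is handed in: The tote stands level on the scale's pan, its centre within 25 mm of the pan's centre, its sides within 0.2 rad (about 11 degrees) of parallel to the scale's (any of the four ways round), the cake lying in it, everything at rest (horizontal distance between tote and pan_center below 0.025 m and z of tote in the frame of pan_center between -0.005 and 0.005 m and angle between tote's own z axis and vertical below 0.06 rad and (angle between the x axis of tote and the x axis of bench_scale, either way round below 0.2 rad or angle between the y axis of tote and the x axis of bench_scale, either way round below 0.2 rad) and distance between cake and tote below 0.02 m and linear speed of each of tote, cake below 0.02 m/s); the robot touches nothing.
It fails at once if the tote is rolled faster than 0.35 m/s on the track (z of tote in the frame of roller_track between 0.05 and 0.07 m and horizontal distance between tote and roller_track below 0.17 m and linear speed of tote above 0.35 m/s).
It fails at once if the tote comes down on the pan faster than 0.4 m/s (z of tote in the frame of pan_center below 0.02 m and horizontal distance between tote and pan_center below 0.1 m and linear speed of tote above 0.4 m/s).
It fails at once if the tote tips more than 0.4 rad (angle between tote's own z axis and vertical above 0.4 rad).
It fails at once if the cake leaves the tote (distance between cake and tote above 0.04 m).
It fails at once if a bystander is moved more than 30 mm (distance of any of date_stamp, spare_cake, sachet_tub from where it was at the start of the episode above 0.03 m).
It also fails if it takes over 64 s, if anything falls off the work surface, if the arm or the gripper's body presses on something with over 40 N, if the wrist force passes 120 N, or if a joint passes its speed limit or range.

## Working session

There is one attempt and no reset: what is moved stays moved. The work goes in short steps, Python scripts to look and compute and a tool call to move; the robot and the scene stay as the last step left them, time stands still between calls to the robot, and variables do not carry over. Pictures are saved under pics/ and viewed, about 8 in all and at most 12, crops included, and the job is handed in when it is done.

Besides the shell and the picture viewer there is one more tool, called as name(argument=value, ...), one argument or row to a line, values as JSON. carry_out: Moves the arm, as the interface text tells. Its arguments: {"type":"object","properties":{"commands":{"type":"array"}},"required":["commands"]}

```bash
mkdir -p pics
python3 - <<'E'
from plant import monitor, viewer
import cv2
print(monitor.read_state())
for n in("top","side"):
    cv2.imwrite(f"pics/{n}0.png",viewer.get_image(n)[:,:,::-1]); print(viewer.camera_model(n))
print(viewer.camera_model("wrist"))
E
```

```text
{'time_s': 0.0, 'joint_pos': array([-8.25787807e+01,  1.04019955e+01,  9.21314121e+01,  8.98033868e-04,
        7.75649639e+01, -1.18204636e+01]), 'qd': array([-0.04876664,  0.16258578, -0.01404461, -0.00565701, -0.03225789,
       -0.05919481]), 'effort': array([-3.95790323e-05, -4.44869614e+01, -3.51339984e+01, -1.47201390e-04,
        8.96453974e-03, -5.84445900e-06]), 'ee_pos': array([ 0.18944418, -0.54235917,  0.24738516]), 'eef_rot': array([[ 3.29550224e-01, -9.44138024e-01, -2.06582907e-04],
       [-9.44136556e-01, -3.29550084e-01,  1.70450251e-03],
       [-1.67736504e-03, -3.66676707e-04, -9.99998526e-01]]), 'wrist_force': array([ 0.40040169, -0.63637057,  0.39033583]), 'wrist_torque': array([-0.00631729,  0.01736723, -0.01270316]), 'finger_gap': 0.08576342501309037}
{'fx': 407.2435061822495, 'fy': 407.2435061822495, 'cx': 319.4441545676528, 'cy': 198.19037238835944, 'distortion': array([-0.0687953,  0.       ,  0.       ,  0.       ,  0.       ]), 'rvec': array([ 2.20556358, -2.16167363,  0.05628703]), 'tvec': array([-0.11544485,  0.3400294 ,  1.60237298])}
{'fx': 443.19391559555464, 'fy': 443.19391559555464, 'cx': 320.01026208196583, 'cy': 198.73655700463033, 'distortion': array([-0.06631543,  0.        ,  0.        ,  0.        ,  0.        ]), 'rvec': array([ 0.05577378, -2.60508515,  1.72804823]), 'tvec': array([0.36437718, 0.14398608, 1.18765852])}
{'fx': 295.5167459481568, 'fy': 295.5167459481568, 'cx': 317.44857249391754, 'cy': 205.1008310031612, 'distortion': array([-0.03368303,  0.        ,  0.        ,  0.        ,  0.        ]), 'hand_eye': array([[ 9.99999598e-01, -2.09439574e-04,  8.72277591e-04,
        -8.52610212e-05],
       [-4.58765388e-05,  9.59151608e-01,  2.82892542e-01,
        -7.21316312e-02],
       [-8.95895348e-04, -2.82892468e-01,  9.59151213e-01,
        -1.26553763e-01],
       [ 0.00000000e+00,  0.00000000e+00,  0.00000000e+00,
         1.00000000e+00]])}
```

View pics/top0.png

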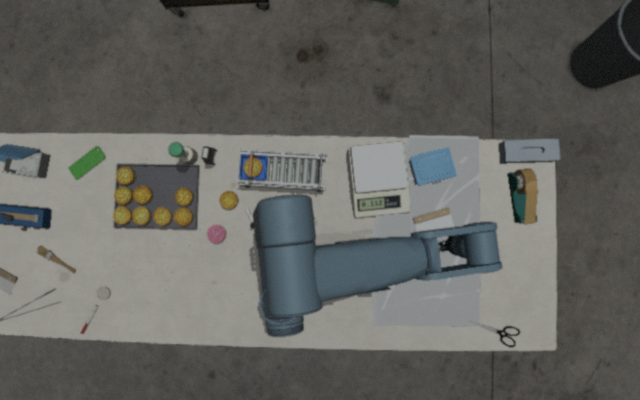

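View pics/side0.png

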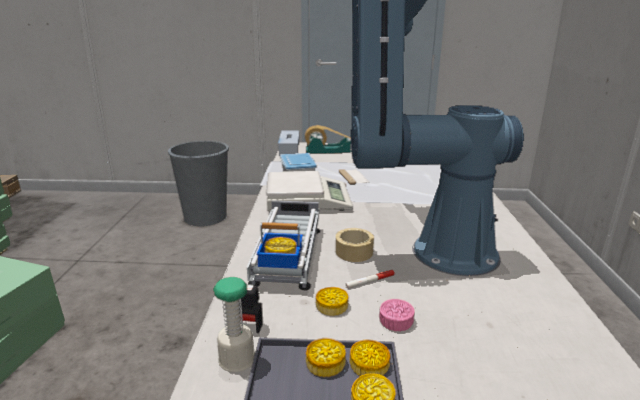

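The top view shows the tote with its cake at about (253,166), at the left end of the track. The end stop is at about (324,172) and the scale pan at about (379,167). Candidates for the cake are the one in the tote (253,166), the spare cake (229,200), the tray cakes (115-190, 175-215) and the pink one (217,234). I choose the one in the tote and check it in a close crop.

```bash
cat > h.py <<'E'
import numpy as np, cv2
from plant import monitor, viewer
def ray(name,px,st=None):
    m=viewer.camera_model(name)
    K=np.array([[m['fx'],0,m['cx']],[0,m['fy'],m['cy']],[0,0,1]])
    d=np.append(cv2.undistortPoints(np.array([[px]],float),K,m['distortion'])[0,0],1)
    if name=='wrist':
        H=m['hand_eye'];R=st['eef_rot']@H[:3,:3];o=st['ee_pos']+st['eef_rot']@H[:3,3]
    else:
        R=cv2.Rodrigues(m['rvec'])[0].T;o=-R@m['tvec']
    return o,R@d
def at_z(name,px,z,st=None):
    o,d=ray(name,px,st); return o+d*(z-o[2])/d[2]
def crop(img,x0,x1,y0,y1,f,fn):
    cv2.imwrite(fn,cv2.resize(img[y0:y1,x0:x1,::-1],None,fx=f,fy=f,interpolation=cv2.INTER_CUBIC))
E
python3 - <<'E'
from h import *
im=cv2.imread('pics/top0.png')[:,:,::-1]
crop(im,225,425,135,225,4,'pics/c1.png')
E
```

```text
(no output)
```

View pics/c1.png

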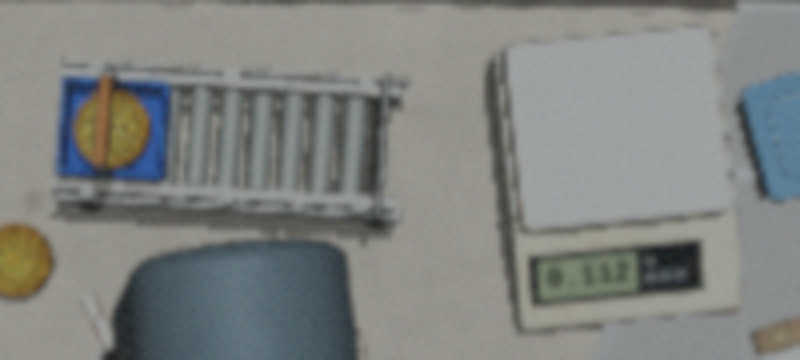

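The crop shows the blue tote (crop 57-170, 78-183) holding a golden cake under a wooden bar at x≈104. The end stop line runs from (387,80) to (378,222). The pan corners are at (507,45), (712,28), (730,212) and (525,230).

Run:
```python
from h import *
np.set_printoptions(precision=4,suppress=True)
f=lambda c,z:at_z('top',(225+(c[0]+.5)/4-.5,135+(c[1]+.5)/4-.5),z)
for n,c,z in [('rimTL',(62,80),.096),('rimTR',(170,85),.096),('rimBR',(168,182),.096),('rimBL',(57,175),.096),
 ('hT',(107,76),.147),('hB',(102,176),.147),('stopT',(388,80),.092),('stopB',(378,222),.092),
 ('gTL',(62,68),.074),('gTR',(400,87),.074),('gBL',(55,193),.074),('gBR',(395,213),.074),
 ('p1',(507,45),.07),('p2',(712,28),.07),('p3',(730,212),.07),('p4',(525,230),.07)]: print(n,f(c,z))
P=[f(c,.07) for c in [(507,45),(712,28),(730,212),(525,230)]]
print('pan',np.mean(P,0), np.linalg.norm(P[1]-P[0]),np.linalg.norm(P[2]-P[1]))
a=(P[1]-P[0])+(P[2]-P[3]);print('pan dir deg',np.degrees(np.arctan2(a[1],a[0])))
b=(P[0]-P[3])+(P[1]-P[2]);print(np.degrees(np.arctan2(b[1],b[0])))
for z,l in[(.074,[((62,68),(400,87)),((55,193),(395,213))])]:
  for p,q in l:
    d=f(q,z)-f(p,z);print('track dir',np.degrees(np.arctan2(d[1],d[0])))
```

```text
rimTL [0.4965 0.1947 0.096 ]
rimTR [0.4934 0.0917 0.096 ]
rimBR [0.4011 0.0908 0.096 ]
rimBL [0.4059 0.1963 0.096 ]
hT [0.4923 0.1425 0.147 ]
hB [0.4002 0.1441 0.147 ]
stopT [ 0.5025 -0.1145  0.092 ]
stopB [ 0.3675 -0.1078  0.092 ]
gTL [0.5119 0.1998 0.074 ]
gTR [ 0.4991 -0.1259  0.074 ]
gBL [0.3909 0.2023 0.074 ]
gBR [ 0.3779 -0.1235  0.074 ]
p1 [ 0.5425 -0.228   0.07  ]
p2 [ 0.5632 -0.4254  0.07  ]
p3 [ 0.3856 -0.4436  0.07  ]
p4 [ 0.3644 -0.2478  0.07  ]
pan [ 0.4639 -0.3362  0.07  ] 0.19846146579715612 0.1785697382852753
pan dir deg -83.92215756001073
6.093075290985543
track dir -92.25866706808404
track dir -92.28276162355291
```

Measurements agree with the given sizes: tote rim 92×103 mm, pan about 0.179×0.198. The handle is at about (0.446, 0.143), the track points along -92.3°, and the pan centre is (0.464, -0.336) with the scale at +6.1°. I turn the tool by +21.5° and start across.

carry_out(
  commands=[
    {"rz":0.16,"claw":1},
    {"rz":0.16,"claw":1},
    {"rz":0.16,"claw":1},
    {"dx":-1,"dy":-0.33,"claw":1},
    {"dx":-1,"dy":-0.33,"claw":1},
    {"dx":-1,"dy":-0.33,"claw":1},
    {"dx":-1,"dy":-0.33,"claw":1},
    {"dx":-1,"dy":-0.33,"claw":1},
    {"dx":-1,"dy":-0.33,"claw":1},
    {"dx":-1,"dy":-0.33,"claw":1},
  ],
)

```text
invalid input at $.commands[0]: expected keys dx, dy, dz, rx, ry, rz, claw
```

carry_out(
  commands=[
    {"dx":-1,"dy":-0.33,"claw":1},
    {"dx":-1,"dy":-0.33,"claw":1},
    {"dx":-1,"dy":-0.33,"claw":1},
    {"dx":-1,"dy":-0.33,"claw":1},
    {"dx":-1,"dy":-0.33,"claw":1},
    {"dx":-1,"dy":-0.33,"claw":1},
    {"dx":-1,"dy":-0.33,"claw":1},
    {"dx":-1,"dy":-0.33,"claw":1},
    {"dx":-1,"dy":-0.33,"claw":1},
    {"claw":1},
  ],
)

```text
invalid input at $.commands[0]: expected keys dx, dy, dz, rx, ry, rz, claw
```

carry_out(
  commands=[
    {"dx":0,"dy":0,"dz":0,"rx":0,"ry":0,"rz":0.16,"claw":1},
    {"dx":0,"dy":0,"dz":0,"rx":0,"ry":0,"rz":0.16,"claw":1},
    {"dx":0,"dy":0,"dz":0,"rx":0,"ry":0,"rz":0.16,"claw":1},
    {"dx":-1,"dy":-0.33,"dz":0,"rx":0,"ry":0,"rz":0,"claw":1},
    {"dx":-1,"dy":-0.33,"dz":0,"rx":0,"ry":0,"rz":0,"claw":1},
    {"dx":-1,"dy":-0.33,"dz":0,"rx":0,"ry":0,"rz":0,"claw":1},
    {"dx":-1,"dy":-0.33,"dz":0,"rx":0,"ry":0,"rz":0,"claw":1},
    {"dx":-1,"dy":-0.33,"dz":0,"rx":0,"ry":0,"rz":0,"claw":1},
    {"dx":-1,"dy":-0.33,"dz":0,"rx":0,"ry":0,"rz":0,"claw":1},
    {"dx":0,"dy":0,"dz":0,"rx":0,"ry":0,"rz":0,"claw":1},
  ],
)

```text
time_s: 1.1
ee_pos: [0.2595, -0.3573, 0.2427]
eef_rot: [[-0.06, -0.998, -0.002], [-0.998, 0.06, 0.012], [-0.012, 0.003, -1.0]]
wrist_force: [-0.8, -0.5, -0.2]
finger_gap: 0.0858
```

```bash
cat > go.py <<'E'
# usage: go.py x y z heading_deg -> remaining shift along the tool axes (mm) and turns (deg)
import sys; from h import *
np.set_printoptions(precision=4,suppress=True)
s=monitor.read_state();R=s['eef_rot'];x,y,z,a=map(float,sys.argv[1:])
a=np.radians(a);T=np.array([[np.cos(a),np.sin(a),0],[np.sin(a),-np.cos(a),0],[0,0,-1]])
print('t',round(s['time_s'],2),'pos',s['ee_pos'],'F',s['wrist_force'],'gap',s['finger_gap'])
print('shift mm',R.T@(np.array([x,y,z])-s['ee_pos'])*1e3,'turn deg',np.degrees(cv2.Rodrigues(R.T@T)[0].ravel()))
E
python3 go.py .446 .143 .247 -92.27
```

```text
t 1.1 pos [ 0.2595 -0.3573  0.2427] F [-0.7754 -0.5408 -0.1686] gap 0.08578466397475756
shift mm [-510.6495 -155.9236    1.133 ] turn deg [ 0.1525  0.6648 -1.1937]
```

carry_out(
  commands=[
    {"dx":-1,"dy":-0.32,"dz":0,"rx":0,"ry":0,"rz":-0.02,"claw":1},
    {"dx":-1,"dy":-0.32,"dz":0,"rx":0,"ry":0,"rz":0,"claw":1},
    {"dx":-1,"dy":-0.32,"dz":0,"rx":0,"ry":0,"rz":0,"claw":1},
    {"dx":-1,"dy":-0.32,"dz":0,"rx":0,"ry":0,"rz":0,"claw":1},
    {"dx":-1,"dy":-0.32,"dz":0,"rx":0,"ry":0,"rz":0,"claw":1},
    {"dx":-1,"dy":-0.32,"dz":0,"rx":0,"ry":0,"rz":0,"claw":1},
    {"dx":-1,"dy":-0.32,"dz":0,"rx":0,"ry":0,"rz":0,"claw":1},
    {"dx":-1,"dy":-0.32,"dz":0,"rx":0,"ry":0,"rz":0,"claw":1},
    {"dx":-1,"dy":-0.32,"dz":0,"rx":0,"ry":0,"rz":0,"claw":1},
    {"dx":-1,"dy":-0.32,"dz":0,"rx":0,"ry":0,"rz":0,"claw":1},
  ],
)

```text
time_s: 2.1
ee_pos: [0.3722, -0.0593, 0.2452]
eef_rot: [[-0.053, -0.999, -0.001], [-0.999, 0.053, 0.007], [-0.007, 0.002, -1.0]]
wrist_force: [-0.2, -0.0, 0.0]
finger_gap: 0.0855
```

carry_out(
  commands=[
    {"dx":-1,"dy":-0.3,"dz":0,"rx":0,"ry":0,"rz":0,"claw":1},
    {"dx":-1,"dy":-0.3,"dz":0,"rx":0,"ry":0,"rz":0,"claw":1},
    {"dx":-1,"dy":-0.3,"dz":0,"rx":0,"ry":0,"rz":0,"claw":1},
    {"dx":-1,"dy":-0.3,"dz":0,"rx":0,"ry":0,"rz":0,"claw":1},
    {"dx":-0.8,"dy":-0.3,"dz":0,"rx":0,"ry":0,"rz":0,"claw":1},
    {"dx":-0.5,"dy":-0.3,"dz":0,"rx":0,"ry":0,"rz":0,"claw":1},
    {"dx":0,"dy":0,"dz":0,"rx":0,"ry":0,"rz":0,"claw":1},
    {"dx":0,"dy":0,"dz":0,"rx":0,"ry":0,"rz":0,"claw":1},
    {"dx":0,"dy":0,"dz":0,"rx":0,"ry":0,"rz":0,"claw":1},
    {"dx":0,"dy":0,"dz":0,"rx":0,"ry":0,"rz":0,"claw":1},
  ],
)

```text
time_s: 3.1
ee_pos: [0.4391, 0.1011, 0.245]
eef_rot: [[-0.051, -0.999, -0.002], [-0.999, 0.051, 0.004], [-0.004, 0.002, -1.0]]
wrist_force: [-0.5, 0.0, 0.5]
finger_gap: 0.0855
```

```bash
python3 go.py .446 .143 .247 -92.27
python3 - <<'E'
from h import *
cv2.imwrite('pics/w1.png',viewer.get_image('wrist')[:,:,::-1])
E
```

```text
t 3.1 pos [0.4391 0.1011 0.245 ] F [-0.4584  0.018   0.5318] gap 0.08545534421198243
shift mm [-42.2335  -4.7803  -1.8276] turn deg [ 0.1214  0.2466 -0.6677]
```

View pics/w1.png

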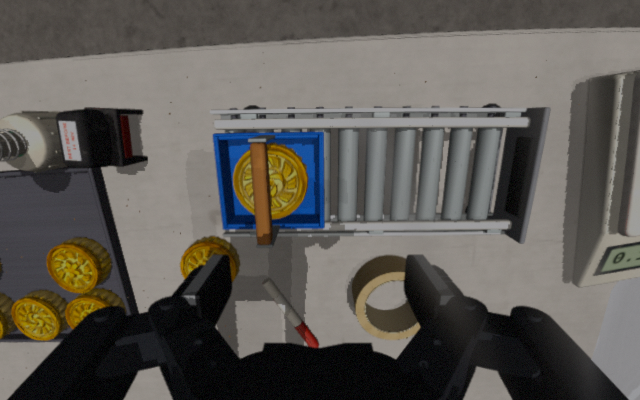

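The wrist view shows the bar's top from about (258,143) to (264,235). The track runs to the stop plate, whose top edge is at about (548,108)-(522,242).

```bash
python3 - <<'E'
from h import *
np.set_printoptions(precision=4,suppress=True)
s=monitor.read_state()
for n,p,z in [('h1',(258,143),.147),('h2',(264,235),.147),('rTL',(215,134),.096),('rTR',(324,132),.096),('rBR',(325,229),.096),('rBL',(222,230),.096),('stop1',(530,108),.092),('stop1b',(548,108),.092),('stop2',(508,236),.092),('stop2b',(522,242),.092),('gTL',(215,124),.074),('gTR',(530,124),.074)]: print(n,at_z('wrist',p,z,s))
E
python3 go.py .4485 .143 .142 -92.27
```

```text
h1 [0.4954 0.143  0.147 ]
h2 [0.4215 0.1461 0.147 ]
rTL [0.5021 0.1921 0.096 ]
rTR [0.4985 0.0926 0.096 ]
rBR [0.4045 0.0958 0.096 ]
rBL [0.4085 0.1989 0.096 ]
stop1 [ 0.5113 -0.0969  0.092 ]
stop1b [ 0.5107 -0.1139  0.092 ]
stop2 [ 0.3854 -0.0924  0.092 ]
stop2b [ 0.3778 -0.1083  0.092 ]
gTL [0.5108 0.1983 0.074 ]
gTR [ 0.496  -0.1115  0.074 ]
t 3.15 pos [0.4391 0.101  0.245 ] F [0.1452 0.1075 0.3554] gap 0.08526870464044531
shift mm [-41.9704  -7.483  103.201 ] turn deg [ 0.117   0.2447 -0.6771]
```

carry_out(
  commands=[
    {"dx":-0.7,"dy":-0.15,"dz":0,"rx":0,"ry":0,"rz":-0.015,"claw":1},
    {"dx":-0.7,"dy":-0.15,"dz":0,"rx":0,"ry":0,"rz":0,"claw":1},
    {"dx":0,"dy":0,"dz":0,"rx":0,"ry":0,"rz":0,"claw":1},
    {"dx":0,"dy":0,"dz":0.7,"rx":0,"ry":0,"rz":0,"claw":1},
    {"dx":0,"dy":0,"dz":0.7,"rx":0,"ry":0,"rz":0,"claw":1},
    {"dx":0,"dy":0,"dz":0,"rx":0,"ry":0,"rz":0,"claw":1},
    {"dx":0,"dy":0,"dz":0,"rx":0,"ry":0,"rz":0,"claw":1},
    {"dx":0,"dy":0,"dz":0,"rx":0,"ry":0,"rz":0,"claw":1},
    {"dx":0,"dy":0,"dz":0,"rx":0,"ry":0,"rz":0,"claw":1},
    {"dx":0,"dy":0,"dz":0,"rx":0,"ry":0,"rz":0,"claw":1},
  ],
)

```text
time_s: 4.15
ee_pos: [0.4517, 0.1373, 0.2066]
eef_rot: [[-0.046, -0.999, 0.005], [-0.999, 0.046, 0.002], [-0.002, -0.005, -1.0]]
wrist_force: [-0.6, -0.5, -0.5]
finger_gap: 0.0852
```

```bash
python3 go.py .451 .144 .140 -92.27
```

```text
t 4.15 pos [0.4517 0.1373 0.2066] F [-0.5894 -0.4603 -0.5424] gap 0.08515429402954462
shift mm [-6.4539  1.3178 66.6364] turn deg [-0.2695  0.1343 -0.3762]
```

carry_out(
  commands=[
    {"dx":-0.25,"dy":0,"dz":0.5,"rx":0,"ry":0,"rz":0,"claw":1},
    {"dx":0,"dy":0,"dz":0.6,"rx":0,"ry":0,"rz":0,"claw":1},
    {"dx":0,"dy":0,"dz":0.6,"rx":0,"ry":0,"rz":0,"claw":1},
    {"dx":0,"dy":0,"dz":0.4,"rx":0,"ry":0,"rz":0,"claw":1},
    {"dx":0,"dy":0,"dz":0.2,"rx":0,"ry":0,"rz":0,"claw":1},
    {"dx":0,"dy":0,"dz":0,"rx":0,"ry":0,"rz":0,"claw":1},
    {"dx":0,"dy":0,"dz":0,"rx":0,"ry":0,"rz":0,"claw":0.2},
    {"dx":0,"dy":0,"dz":0,"rx":0,"ry":0,"rz":0,"claw":0},
    {"dx":0,"dy":0,"dz":0,"rx":0,"ry":0,"rz":0,"claw":-0.2},
    {"dx":0,"dy":0,"dz":0,"rx":0,"ry":0,"rz":0,"claw":-0.2},
  ],
)

```text
time_s: 5.15
ee_pos: [0.4575, 0.1454, 0.1419]
eef_rot: [[-0.046, -0.999, 0.017], [-0.999, 0.046, 0.003], [-0.004, -0.017, -1.0]]
wrist_force: [0.3, -0.1, 1.1]
finger_gap: 0.0342
```

```bash
python3 go.py .451 .144 .140 -92.27
python3 - <<'E'
from h import *
cv2.imwrite('pics/w2.png',viewer.get_image('wrist')[:,:,::-1])
E
```

```text
t 5.15 pos [0.4575 0.1454 0.1419] F [ 0.326  -0.1148  1.0955] gap 0.03417329205345261
shift mm [1.7444 6.4913 1.7771] turn deg [-0.9788  0.1977 -0.3602]
```

View pics/w2.png

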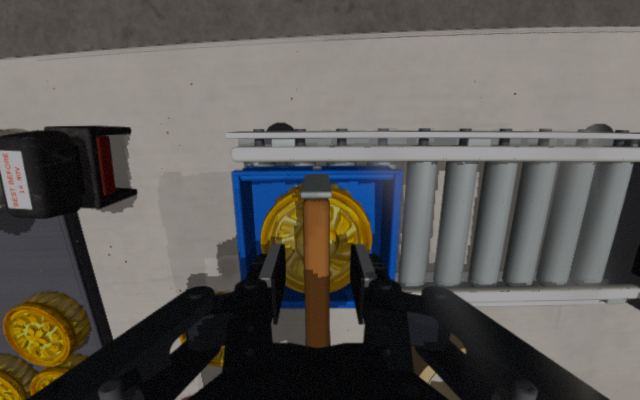

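The bar at column 317 is centred between the fingers, which stand at 272 and 361. I close the cage a little and push gently.

carry_out(
  commands=[
    {"dx":0,"dy":0.13,"dz":0,"rx":-0.02,"ry":0,"rz":0,"claw":-0.45},
    {"dx":0.1,"dy":0,"dz":0,"rx":0,"ry":0,"rz":0,"claw":-0.45},
    {"dx":0.1,"dy":0,"dz":0,"rx":0,"ry":0,"rz":0,"claw":-0.45},
    {"dx":0.15,"dy":0,"dz":0,"rx":0,"ry":0,"rz":0,"claw":-0.45},
    {"dx":0.2,"dy":0,"dz":0,"rx":0,"ry":0,"rz":0,"claw":-0.45},
    {"dx":0.25,"dy":0,"dz":0,"rx":0,"ry":0,"rz":0,"claw":-0.45},
    {"dx":0.25,"dy":0,"dz":0,"rx":0,"ry":0,"rz":0,"claw":-0.45},
    {"dx":0.25,"dy":0,"dz":0,"rx":0,"ry":0,"rz":0,"claw":-0.45},
    {"dx":0.25,"dy":0,"dz":0,"rx":0,"ry":0,"rz":0,"claw":-0.45},
    {"dx":0.25,"dy":0,"dz":0,"rx":0,"ry":0,"rz":0,"claw":-0.45},
  ],
)

```text
time_s: 6.2
ee_pos: [0.4509, 0.0873, 0.1421]
eef_rot: [[-0.045, -0.999, 0.001], [-0.999, 0.045, 0.004], [-0.004, -0.001, -1.0]]
wrist_force: [-1.1, -0.1, -0.3]
finger_gap: 0.0234
```

```bash
python3 go.py .446 -.05 .140 -92.27
```

```text
t 6.2 pos [0.4509 0.0873 0.1421] F [-1.0529 -0.0975 -0.2915] gap 0.023404721310398138
shift mm [137.3667  -1.3226   1.6066] turn deg [-0.0637  0.2092 -0.3319]
```

carry_out(
  commands=[
    {"dx":0.28,"dy":0,"dz":0,"rx":0,"ry":0,"rz":0,"claw":-0.45},
    {"dx":0.28,"dy":0,"dz":0,"rx":0,"ry":0,"rz":0,"claw":-0.45},
    {"dx":0.28,"dy":0,"dz":0,"rx":0,"ry":0,"rz":0,"claw":-0.45},
    {"dx":0.28,"dy":0,"dz":0,"rx":0,"ry":0,"rz":0,"claw":-0.45},
    {"dx":0.28,"dy":0,"dz":0,"rx":0,"ry":0,"rz":0,"claw":-0.45},
    {"dx":0.28,"dy":0,"dz":0,"rx":0,"ry":0,"rz":0,"claw":-0.45},
    {"dx":0.28,"dy":0,"dz":0,"rx":0,"ry":0,"rz":0,"claw":-0.45},
    {"dx":0.28,"dy":0,"dz":0,"rx":0,"ry":0,"rz":0,"claw":-0.45},
    {"dx":0.28,"dy":0,"dz":0,"rx":0,"ry":0,"rz":0,"claw":-0.45},
    {"dx":0.28,"dy":0,"dz":0,"rx":0,"ry":0,"rz":0,"claw":-0.45},
  ],
)

```text
time_s: 7.2
ee_pos: [0.4466, -0.0044, 0.1418]
eef_rot: [[-0.046, -0.999, 0.001], [-0.999, 0.046, 0.004], [-0.004, -0.001, -1.0]]
wrist_force: [0.1, 0.3, -1.0]
finger_gap: 0.0236
```

carry_out(
  commands=[
    {"dx":0.25,"dy":0,"dz":0,"rx":0,"ry":0,"rz":0,"claw":-0.45},
    {"dx":0.2,"dy":0,"dz":0,"rx":0,"ry":0,"rz":0,"claw":-0.45},
    {"dx":0.15,"dy":0,"dz":0,"rx":0,"ry":0,"rz":0,"claw":-0.45},
    {"dx":0.15,"dy":0,"dz":0,"rx":0,"ry":0,"rz":0,"claw":-0.45},
    {"dx":0.15,"dy":0,"dz":0,"rx":0,"ry":0,"rz":0,"claw":-0.45},
    {"dx":0.1,"dy":0,"dz":0,"rx":0,"ry":0,"rz":0,"claw":-0.45},
    {"dx":0.1,"dy":0,"dz":0,"rx":0,"ry":0,"rz":0,"claw":-0.45},
    {"dx":0.1,"dy":0,"dz":0,"rx":0,"ry":0,"rz":0,"claw":-0.45},
    {"dx":0.1,"dy":0,"dz":0,"rx":0,"ry":0,"rz":0,"claw":-0.45},
    {"dx":0,"dy":0,"dz":0,"rx":0,"ry":0,"rz":0,"claw":-0.45},
  ],
)

```text
time_s: 8.2
ee_pos: [0.4446, -0.0475, 0.1416]
eef_rot: [[-0.046, -0.999, 0.001], [-0.999, 0.046, 0.004], [-0.004, -0.001, -1.0]]
wrist_force: [0.2, 0.0, 0.4]
finger_gap: 0.0237
```

```bash
python3 go.py .446 -.05 .140 -92.27
python3 - <<'E'
from h import *
cv2.imwrite('pics/w3.png',viewer.get_image('wrist')[:,:,::-1])
E
```

```text
t 8.2 pos [ 0.4446 -0.0475  0.1416] F [0.1913 0.0412 0.3665] gap 0.023656051455762342
shift mm [ 2.4715 -1.5225  1.6225] turn deg [-0.0637  0.2142 -0.3909]
```

View pics/w3.png

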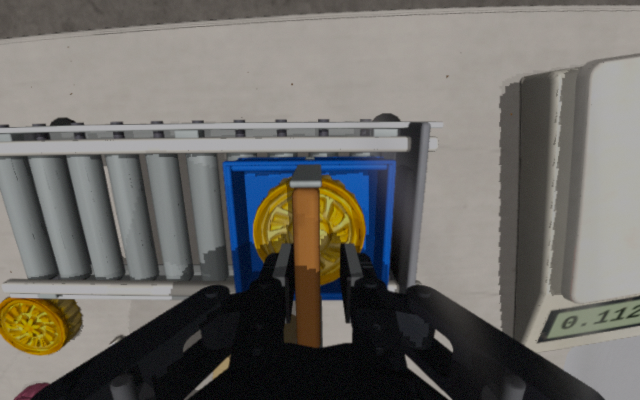

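The tote's right rim is at about column 396, close to the pad, and the plate is at 411-430. A few millimetres may be left, so I creep on.

carry_out(
  commands=[
    {"dx":0.08,"dy":0,"dz":0,"rx":0,"ry":0,"rz":0,"claw":-0.45},
    {"dx":0.08,"dy":0,"dz":0,"rx":0,"ry":0,"rz":0,"claw":-0.45},
    {"dx":0.08,"dy":0,"dz":0,"rx":0,"ry":0,"rz":0,"claw":-0.45},
    {"dx":0,"dy":0,"dz":0,"rx":0,"ry":0,"rz":0,"claw":-0.45},
    {"dx":0,"dy":0,"dz":0,"rx":0,"ry":0,"rz":0,"claw":-0.45},
    {"dx":0,"dy":0,"dz":0,"rx":0,"ry":0,"rz":0,"claw":-0.45},
    {"dx":0,"dy":0,"dz":0,"rx":0,"ry":0,"rz":0,"claw":-0.45},
    {"dx":0,"dy":0,"dz":0,"rx":0,"ry":0,"rz":0,"claw":-0.45},
    {"dx":0,"dy":0,"dz":0,"rx":0,"ry":0,"rz":0,"claw":-0.45},
    {"dx":0,"dy":0,"dz":0,"rx":0,"ry":0,"rz":0,"claw":-0.45},
  ],
)

```text
time_s: 9.25
ee_pos: [0.4441, -0.0548, 0.1415]
eef_rot: [[-0.046, -0.999, 0.001], [-0.999, 0.046, 0.004], [-0.004, -0.001, -1.0]]
wrist_force: [0.5, 0.1, -0.3]
finger_gap: 0.0235
```

```bash
python3 go.py .446 -.05 .140 -92.27
python3 - <<'E'
from h import *
im=viewer.get_image('wrist');crop(im,200,450,110,310,3,'pics/w4.png')
E
```

```text
t 9.25 pos [ 0.4441 -0.0548  0.1415] F [ 0.5054  0.0829 -0.2622] gap 0.023525113795829992
shift mm [-4.8374 -1.7221  1.4964] turn deg [-0.0406  0.2261 -0.3559]
```

View pics/w4.png

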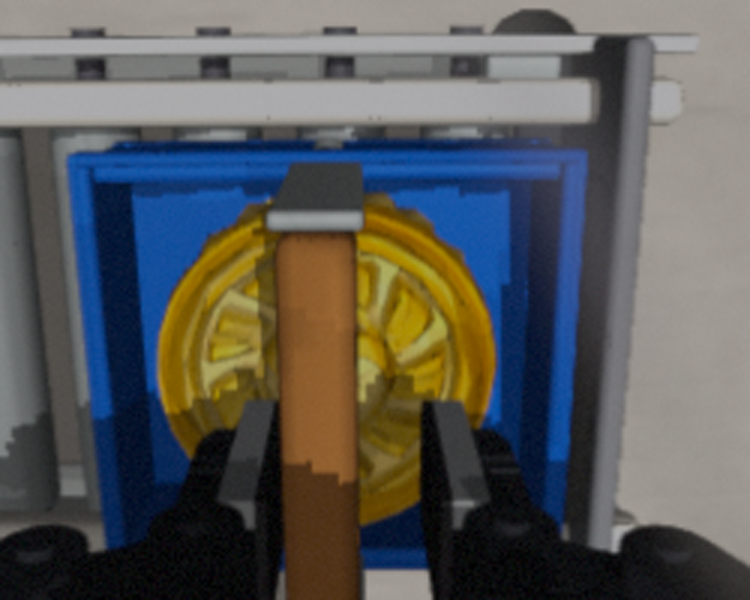

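Bar, tote and fingers moved together and there is still no force. I keep creeping.

carry_out(
  commands=[
    {"dx":0.08,"dy":0,"dz":0,"rx":0,"ry":0,"rz":0,"claw":-0.45},
    {"dx":0.08,"dy":0,"dz":0,"rx":0,"ry":0,"rz":0,"claw":-0.45},
    {"dx":0,"dy":0,"dz":0,"rx":0,"ry":0,"rz":0,"claw":-0.45},
    {"dx":0,"dy":0,"dz":0,"rx":0,"ry":0,"rz":0,"claw":-0.45},
    {"dx":0,"dy":0,"dz":0,"rx":0,"ry":0,"rz":0,"claw":-0.45},
    {"dx":0,"dy":0,"dz":0,"rx":0,"ry":0,"rz":0,"claw":-0.45},
    {"dx":0,"dy":0,"dz":0,"rx":0,"ry":0,"rz":0,"claw":-0.45},
    {"dx":0,"dy":0,"dz":0,"rx":0,"ry":0,"rz":0,"claw":-0.45},
    {"dx":0,"dy":0,"dz":0,"rx":0,"ry":0,"rz":0,"claw":-0.45},
    {"dx":0,"dy":0,"dz":0,"rx":0,"ry":0,"rz":0,"claw":-0.45},
  ],
)

```text
time_s: 10.3
ee_pos: [0.4439, -0.0581, 0.1416]
eef_rot: [[-0.046, -0.999, 0.001], [-0.999, 0.046, 0.008], [-0.008, -0.001, -1.0]]
wrist_force: [0.2, 2.2, 0.3]
finger_gap: 0.023
```

```bash
python3 go.py .446 -.05 .140 -92.27
python3 - <<'E'
from h import *
im=viewer.get_image('wrist');crop(im,200,450,110,310,3,'pics/w5.png')
E
```

```text
t 10.3 pos [ 0.4439 -0.0581  0.1416] F [0.191  2.1861 0.2569] gap 0.022968413938596742
shift mm [-8.1537 -1.69    1.7009] turn deg [-0.0478  0.466  -0.3621]
```

View pics/w5.png

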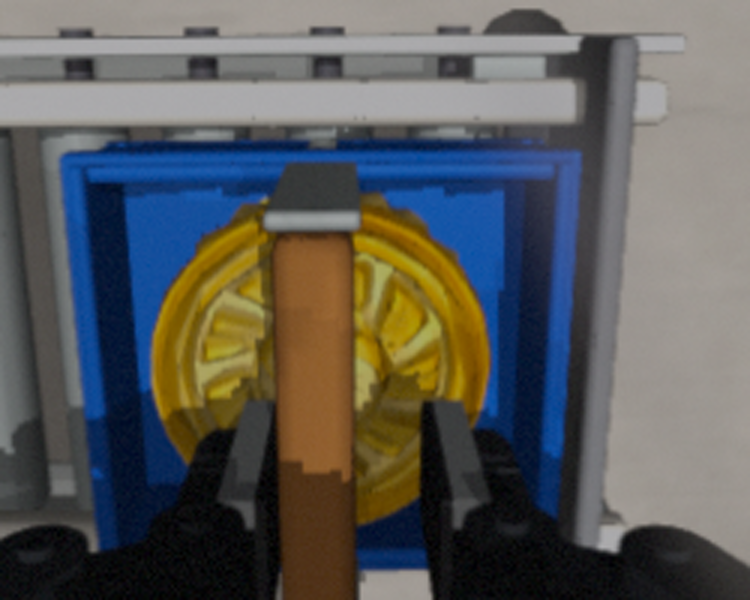

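The wrist force is now 2.2 N along +y, so the tote is against the stop. I back off slowly, open and wait.

carry_out(
  commands=[
    {"dx":-0.05,"dy":0,"dz":0,"rx":0,"ry":0,"rz":0,"claw":-0.45},
    {"dx":-0.06,"dy":0,"dz":0,"rx":0,"ry":-0.01,"rz":0,"claw":-0.4},
    {"dx":-0.08,"dy":0,"dz":0,"rx":0,"ry":0,"rz":0,"claw":-0.2},
    {"dx":0,"dy":0,"dz":0,"rx":0,"ry":0,"rz":0,"claw":0},
    {"dx":0,"dy":0,"dz":0,"rx":0,"ry":0,"rz":0,"claw":0},
    {"dx":0,"dy":0,"dz":0,"rx":0,"ry":0,"rz":0,"claw":0},
    {"dx":0,"dy":0,"dz":0,"rx":0,"ry":0,"rz":0,"claw":0},
    {"dx":0,"dy":0,"dz":0,"rx":0,"ry":0,"rz":0,"claw":0},
    {"dx":0,"dy":0,"dz":0,"rx":0,"ry":0,"rz":0,"claw":0},
    {"dx":0,"dy":0,"dz":0,"rx":0,"ry":0,"rz":0,"claw":0},
  ],
)

```text
time_s: 11.35
ee_pos: [0.4442, -0.053, 0.1417]
eef_rot: [[-0.046, -0.999, 0.002], [-0.999, 0.046, 0.014], [-0.014, -0.001, -1.0]]
wrist_force: [0.2, 0.9, -1.0]
finger_gap: 0.0427
```

```bash
python3 go.py .446 -.052 .140 -92.27
python3 - <<'E'
from h import *
im=viewer.get_image('wrist');crop(im,200,450,110,310,3,'pics/w6.png')
E
```

```text
t 11.35 pos [ 0.4442 -0.053   0.1417] F [ 0.2063  0.8783 -0.9924] gap 0.04272730309014511
shift mm [-1.0518 -1.7121  1.7534] turn deg [-0.0545  0.8292 -0.3622]
```

View pics/w6.png

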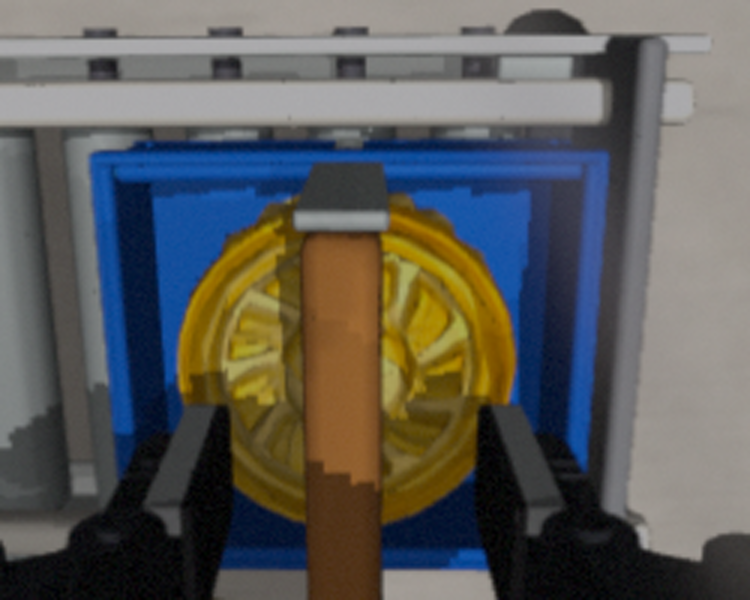

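The tote is still at the stop: the rim-to-rail-end distance is 85 px against 87 before. The bar is free between the fingers. I level the tool and grip.

carry_out(
  commands=[
    {"dx":-0.07,"dy":0,"dz":0.06,"rx":0,"ry":0.018,"rz":0,"claw":0},
    {"dx":0,"dy":0,"dz":0,"rx":0,"ry":0,"rz":0,"claw":0},
    {"dx":0,"dy":0,"dz":0,"rx":0,"ry":0,"rz":0,"claw":-0.2},
    {"dx":0,"dy":0,"dz":0,"rx":0,"ry":0,"rz":0,"claw":-0.4},
    {"dx":0,"dy":0,"dz":0,"rx":0,"ry":0,"rz":0,"claw":-0.6},
    {"dx":0,"dy":0,"dz":0,"rx":0,"ry":0,"rz":0,"claw":-1},
    {"dx":0,"dy":0,"dz":0,"rx":0,"ry":0,"rz":0,"claw":-1},
    {"dx":0,"dy":0,"dz":0,"rx":0,"ry":0,"rz":0,"claw":-1},
    {"dx":0,"dy":0,"dz":0,"rx":0,"ry":0,"rz":0,"claw":-1},
    {"dx":0,"dy":0,"dz":0,"rx":0,"ry":0,"rz":0,"claw":-1},
  ],
)

```text
time_s: 12.4
ee_pos: [0.4443, -0.0505, 0.1398]
eef_rot: [[-0.046, -0.999, 0.001], [-0.999, 0.046, -0.001], [0.001, -0.001, -1.0]]
wrist_force: [0.1, 0.3, 0.3]
finger_gap: 0.0111
```

```bash
python3 go.py .446 -.052 .24 -92.27
```

```text
t 12.4 pos [ 0.4443 -0.0505  0.1398] F [0.1113 0.3482 0.2591] gap 0.011090114843874403
shift mm [   1.448    -1.865  -100.2344] turn deg [-0.0414 -0.0322 -0.3681]
```

carry_out(
  commands=[
    {"dx":0,"dy":0,"dz":-0.1,"rx":0,"ry":0,"rz":0,"claw":-1},
    {"dx":0,"dy":0,"dz":-0.2,"rx":0,"ry":0,"rz":0,"claw":-1},
    {"dx":0,"dy":0,"dz":-0.3,"rx":0,"ry":0,"rz":0,"claw":-1},
    {"dx":0,"dy":0,"dz":-0.3,"rx":0,"ry":0,"rz":0,"claw":-1},
    {"dx":0,"dy":0,"dz":-0.3,"rx":0,"ry":0,"rz":0,"claw":-1},
    {"dx":0,"dy":0,"dz":-0.3,"rx":0,"ry":0,"rz":0,"claw":-1},
    {"dx":0,"dy":0,"dz":-0.3,"rx":0,"ry":0,"rz":0,"claw":-1},
    {"dx":0,"dy":0,"dz":-0.2,"rx":0,"ry":0,"rz":0,"claw":-1},
    {"dx":0,"dy":0,"dz":-0.1,"rx":0,"ry":0,"rz":0,"claw":-1},
    {"dx":0,"dy":0,"dz":0,"rx":0,"ry":0,"rz":0,"claw":-1},
  ],
)

```text
time_s: 13.4
ee_pos: [0.4437, -0.0503, 0.2085]
eef_rot: [[-0.046, -0.999, 0.0], [-0.999, 0.046, -0.001], [0.001, -0.0, -1.0]]
wrist_force: [0.5, -0.7, -3.7]
finger_gap: 0.0108
```

```bash
python3 go.py .464 -.336 .21 -83.92
python3 - <<'E'
from h import *
cv2.imwrite('pics/w7.png',viewer.get_image('wrist')[:,:,::-1])
E
```

```text
t 13.4 pos [ 0.4437 -0.0503  0.2085] F [ 0.5293 -0.6656 -3.6641] gap 0.010824937297761721
shift mm [284.4456 -33.4345  -1.3535] turn deg [-0.008  -0.0358 -8.7095]
```

View pics/w7.png

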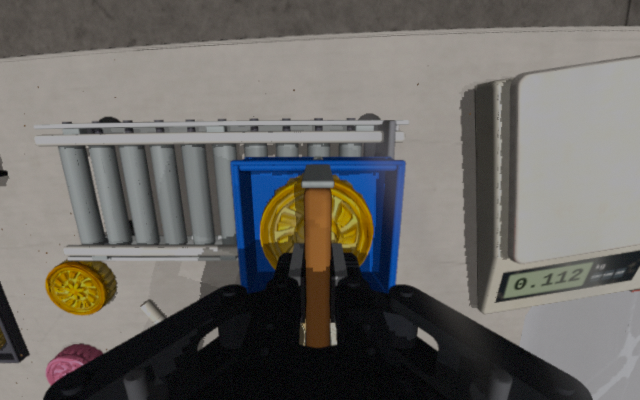

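The tote hangs level with the cake inside, clear of the rollers. I carry it across slowly.

carry_out(
  commands=[
    {"dx":0.15,"dy":-0.02,"dz":0,"rx":0,"ry":0,"rz":0,"claw":-1},
    {"dx":0.3,"dy":-0.04,"dz":0,"rx":0,"ry":0,"rz":0,"claw":-1},
    {"dx":0.45,"dy":-0.05,"dz":0,"rx":0,"ry":0,"rz":0,"claw":-1},
    {"dx":0.5,"dy":-0.06,"dz":0,"rx":0,"ry":0,"rz":0,"claw":-1},
    {"dx":0.5,"dy":-0.06,"dz":0,"rx":0,"ry":0,"rz":0,"claw":-1},
    {"dx":0.5,"dy":-0.06,"dz":0,"rx":0,"ry":0,"rz":0,"claw":-1},
    {"dx":0.5,"dy":-0.06,"dz":0,"rx":0,"ry":0,"rz":0,"claw":-1},
    {"dx":0.5,"dy":-0.06,"dz":0,"rx":0,"ry":0,"rz":0,"claw":-1},
    {"dx":0.5,"dy":-0.06,"dz":0,"rx":0,"ry":0,"rz":0,"claw":-1},
    {"dx":0.5,"dy":-0.06,"dz":0,"rx":0,"ry":0,"rz":0,"claw":-1},
  ],
)

```text
time_s: 14.45
ee_pos: [0.4517, -0.1944, 0.2049]
eef_rot: [[-0.046, -0.999, -0.006], [-0.999, 0.046, 0.001], [-0.001, 0.006, -1.0]]
wrist_force: [0.3, 0.6, -2.4]
finger_gap: 0.0111
```

carry_out(
  commands=[
    {"dx":0.5,"dy":-0.06,"dz":0,"rx":0,"ry":0,"rz":-0.02,"claw":-1},
    {"dx":0.5,"dy":-0.06,"dz":0,"rx":0,"ry":0,"rz":-0.03,"claw":-1},
    {"dx":0.5,"dy":-0.06,"dz":0,"rx":0,"ry":0,"rz":-0.03,"claw":-1},
    {"dx":0.5,"dy":-0.06,"dz":0,"rx":0,"ry":0,"rz":-0.03,"claw":-1},
    {"dx":0.5,"dy":-0.06,"dz":0,"rx":0,"ry":0,"rz":-0.03,"claw":-1},
    {"dx":0.5,"dy":-0.06,"dz":0,"rx":0,"ry":0,"rz":-0.03,"claw":-1},
    {"dx":0.4,"dy":-0.05,"dz":0,"rx":0,"ry":0,"rz":-0.02,"claw":-1},
    {"dx":0.3,"dy":-0.03,"dz":0,"rx":0,"ry":0,"rz":0,"claw":-1},
    {"dx":0.15,"dy":0,"dz":0,"rx":0,"ry":0,"rz":0,"claw":-1},
    {"dx":0,"dy":0,"dz":0,"rx":0,"ry":0,"rz":0,"claw":-1},
  ],
)

```text
time_s: 15.45
ee_pos: [0.4672, -0.3238, 0.2026]
eef_rot: [[0.105, -0.994, -0.007], [-0.995, -0.105, 0.002], [-0.002, 0.007, -1.0]]
wrist_force: [0.1, -0.9, -3.2]
finger_gap: 0.0108
```

```bash
python3 go.py .463 -.336 .15 -83.92
python3 - <<'E'
from h import *
cv2.imwrite('pics/w8.png',viewer.get_image('wrist')[:,:,::-1])
E
```

```text
t 15.45 pos [ 0.4672 -0.3238  0.2026] F [ 0.1442 -0.9205 -3.1602] gap 0.010807490344479639
shift mm [11.7801  5.028  52.6469] turn deg [ 0.4137  0.1418 -0.0779]
```

View pics/w8.png

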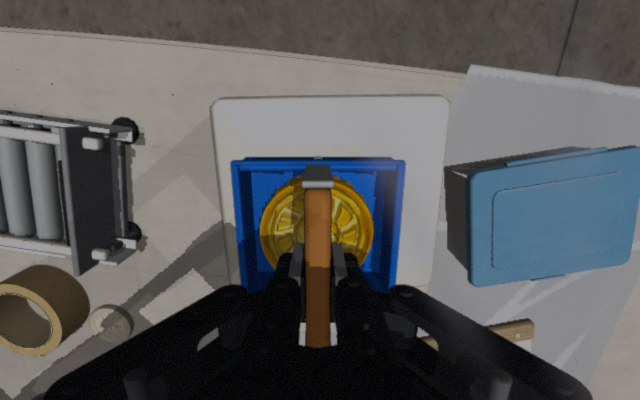

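The pan's far edge is at (214,101)-(447,97), and the tote sits over the pan. I use it to refine the pan centre.

Run:
```python
from h import *
np.set_printoptions(precision=4,suppress=True)
s=monitor.read_state()
a=at_z('wrist',(213,97),.07,s);b=at_z('wrist',(448,94),.07,s);l=at_z('wrist',(230,275),.07,s);r=at_z('wrist',(433,275),.07,s)
d=b-a;ang=np.degrees(np.arctan2(d[1],d[0]));u=d/np.linalg.norm(d);v=np.array([-u[1],u[0],0])
print(a,b,l,r,'width',np.linalg.norm(d),'ang',ang,'centre',(a+b)/2-v*.0925, 'LR mid',(l+r)/2)
# tote rim corners at z
zr=s['ee_pos'][2]-.002-.08+.038+.0
c=[at_z('wrist',p,zr,s) for p in((232,161),(405,161))];print('tote far rim',c, 'centre est',(c[0]+c[1])/2-v*.045,'ee',s['ee_pos'])
```

```text
[ 0.546  -0.2276  0.07  ] [ 0.5689 -0.4212  0.07  ] [ 0.3808 -0.2451  0.07  ] [ 0.4019 -0.4452  0.07  ] width 0.19494436507331808 ang -83.23600304893108 centre [ 0.4656 -0.3353  0.07  ] LR mid [ 0.3913 -0.3452  0.07  ]
tote far rim [array([ 0.5098, -0.2692,  0.1586]), array([ 0.5203, -0.3685,  0.1586])] centre est [ 0.4703 -0.3241  0.1586] ee [ 0.4671 -0.3234  0.2026]
```

carry_out(
  commands=[
    {"dx":0.2,"dy":0.08,"dz":0,"rx":0.009,"ry":0,"rz":0,"claw":-1},
    {"dx":0.2,"dy":0.08,"dz":0.1,"rx":0,"ry":0,"rz":0,"claw":-1},
    {"dx":0,"dy":0,"dz":0.2,"rx":0,"ry":0,"rz":0,"claw":-1},
    {"dx":0,"dy":0,"dz":0.25,"rx":0,"ry":0,"rz":0,"claw":-1},
    {"dx":0,"dy":0,"dz":0.25,"rx":0,"ry":0,"rz":0,"claw":-1},
    {"dx":0,"dy":0,"dz":0.25,"rx":0,"ry":0,"rz":0,"claw":-1},
    {"dx":0,"dy":0,"dz":0.2,"rx":0,"ry":0,"rz":0,"claw":-1},
    {"dx":0,"dy":0,"dz":0.1,"rx":0,"ry":0,"rz":0,"claw":-1},
    {"dx":0,"dy":0,"dz":0,"rx":0,"ry":0,"rz":0,"claw":-1},
    {"dx":0,"dy":0,"dz":0,"rx":0,"ry":0,"rz":0,"claw":-1},
  ],
)

```text
time_s: 16.5
ee_pos: [0.4627, -0.334, 0.1571]
eef_rot: [[0.107, -0.994, -0.002], [-0.994, -0.107, 0.005], [-0.006, 0.001, -1.0]]
wrist_force: [-0.1, 0.3, -3.2]
finger_gap: 0.0104
```

```bash
python3 go.py .463 -.336 .1498 -83.92
```

```text
t 16.5 pos [ 0.4627 -0.334   0.1571] F [-0.0996  0.3483 -3.18  ] gap 0.0103857507611286
shift mm [ 2.0544 -0.0499  7.3274] turn deg [0.0737 0.3196 0.046 ]
```

carry_out(
  commands=[
    {"dx":0.06,"dy":0,"dz":0.08,"rx":0,"ry":0.006,"rz":0,"claw":-1},
    {"dx":0,"dy":0,"dz":0.08,"rx":0,"ry":0,"rz":0,"claw":-1},
    {"dx":0,"dy":0,"dz":0.06,"rx":0,"ry":0,"rz":0,"claw":-1},
    {"dx":0,"dy":0,"dz":0,"rx":0,"ry":0,"rz":0,"claw":-1},
    {"dx":0,"dy":0,"dz":0,"rx":0,"ry":0,"rz":0,"claw":-1},
    {"dx":0,"dy":0,"dz":0,"rx":0,"ry":0,"rz":0,"claw":-1},
    {"dx":0,"dy":0,"dz":0,"rx":0,"ry":0,"rz":0,"claw":-1},
    {"dx":0,"dy":0,"dz":0,"rx":0,"ry":0,"rz":0,"claw":-1},
    {"dx":0,"dy":0,"dz":0,"rx":0,"ry":0,"rz":0,"claw":-1},
    {"dx":0,"dy":0,"dz":0,"rx":0,"ry":0,"rz":0,"claw":-1},
  ],
)

```text
time_s: 17.5
ee_pos: [0.4636, -0.3367, 0.1514]
eef_rot: [[0.107, -0.994, 0.001], [-0.994, -0.107, -0.002], [0.002, -0.0, -1.0]]
wrist_force: [0.5, 0.1, -2.7]
finger_gap: 0.0108
```

```bash
python3 go.py .463 -.336 .1498 -83.92
```

```text
t 17.5 pos [ 0.4636 -0.3367  0.1514] F [ 0.4643  0.1085 -2.714 ] gap 0.010783498154314014
shift mm [-0.7487  0.5447  1.628 ] turn deg [-0.0205 -0.1009  0.0434]
```

carry_out(
  commands=[
    {"dx":0,"dy":0,"dz":0.04,"rx":0,"ry":0,"rz":0,"claw":-1},
    {"dx":0,"dy":0,"dz":0.04,"rx":0,"ry":0,"rz":0,"claw":-1},
    {"dx":0,"dy":0,"dz":0,"rx":0,"ry":0,"rz":0,"claw":-1},
    {"dx":0,"dy":0,"dz":0,"rx":0,"ry":0,"rz":0,"claw":-1},
    {"dx":0,"dy":0,"dz":0,"rx":0,"ry":0,"rz":0,"claw":-1},
    {"dx":0,"dy":0,"dz":0,"rx":0,"ry":0,"rz":0,"claw":-1},
    {"dx":0,"dy":0,"dz":0,"rx":0,"ry":0,"rz":0,"claw":-1},
    {"dx":0,"dy":0,"dz":0,"rx":0,"ry":0,"rz":0,"claw":-1},
    {"dx":0,"dy":0,"dz":0,"rx":0,"ry":0,"rz":0,"claw":-1},
    {"dx":0,"dy":0,"dz":0,"rx":0,"ry":0,"rz":0,"claw":-1},
  ],
)

```text
time_s: 18.5
ee_pos: [0.4638, -0.337, 0.1494]
eef_rot: [[0.107, -0.994, 0.001], [-0.994, -0.107, -0.002], [0.003, -0.001, -1.0]]
wrist_force: [0.4, -0.2, -2.7]
finger_gap: 0.0109
```

```bash
python3 go.py .463 -.336 .1498 -83.92
```

```text
t 18.5 pos [ 0.4638 -0.337   0.1494] F [ 0.4461 -0.2356 -2.6697] gap 0.010899730518364367
shift mm [-1.0934  0.6798 -0.4162] turn deg [-0.0396 -0.1475  0.0472]
```

There is no touch yet by force, so I go down another 1-2 mm.

carry_out(
  commands=[
    {"dx":0,"dy":0,"dz":0.04,"rx":0,"ry":0,"rz":0,"claw":-1},
    {"dx":0,"dy":0,"dz":0.03,"rx":0,"ry":0,"rz":0,"claw":-1},
    {"dx":0,"dy":0,"dz":0,"rx":0,"ry":0,"rz":0,"claw":-1},
    {"dx":0,"dy":0,"dz":0,"rx":0,"ry":0,"rz":0,"claw":-1},
    {"dx":0,"dy":0,"dz":0,"rx":0,"ry":0,"rz":0,"claw":-1},
    {"dx":0,"dy":0,"dz":0,"rx":0,"ry":0,"rz":0,"claw":-1},
    {"dx":0,"dy":0,"dz":0,"rx":0,"ry":0,"rz":0,"claw":-1},
    {"dx":0,"dy":0,"dz":0,"rx":0,"ry":0,"rz":0,"claw":-1},
    {"dx":0,"dy":0,"dz":0,"rx":0,"ry":0,"rz":0,"claw":-1},
    {"dx":0,"dy":0,"dz":0,"rx":0,"ry":0,"rz":0,"claw":-1},
  ],
)

```text
time_s: 19.5
ee_pos: [0.4639, -0.3374, 0.1493]
eef_rot: [[0.107, -0.994, 0.001], [-0.994, -0.107, -0.003], [0.003, -0.001, -1.0]]
wrist_force: [-1.1, 1.8, -0.5]
finger_gap: 0.0109
```

```bash
python3 go.py .463 -.336 .1498 -83.92
```

```text
t 19.5 pos [ 0.4639 -0.3374  0.1493] F [-1.0557  1.7836 -0.5151] gap 0.01090116993645842
shift mm [-1.4407  0.7785 -0.4908] turn deg [-0.0423 -0.1877  0.0562]
```

The pan now takes the weight: the wrist shows -0.5 N instead of -3 N. I release, then raise.

carry_out(
  commands=[
    {"dx":0,"dy":0,"dz":0,"rx":0,"ry":0,"rz":0,"claw":-0.6},
    {"dx":0,"dy":0,"dz":0,"rx":0,"ry":0,"rz":0,"claw":-0.3},
    {"dx":0,"dy":0,"dz":0,"rx":0,"ry":0,"rz":0,"claw":0},
    {"dx":0,"dy":0,"dz":0,"rx":0,"ry":0,"rz":0,"claw":0.2},
    {"dx":0,"dy":0,"dz":0,"rx":0,"ry":0,"rz":0,"claw":0.2},
    {"dx":0,"dy":0,"dz":0,"rx":0,"ry":0,"rz":0,"claw":0.2},
    {"dx":0,"dy":0,"dz":-0.2,"rx":0,"ry":0,"rz":0,"claw":0.2},
    {"dx":0,"dy":0,"dz":-0.4,"rx":0,"ry":0,"rz":0,"claw":0.2},
    {"dx":0,"dy":0,"dz":-0.6,"rx":0,"ry":0,"rz":0,"claw":0.2},
    {"dx":0,"dy":0,"dz":-0.6,"rx":0,"ry":0,"rz":0,"claw":0.2},
  ],
)

```text
time_s: 20.5
ee_pos: [0.4635, -0.3366, 0.2051]
eef_rot: [[0.107, -0.994, -0.0], [-0.994, -0.107, -0.001], [0.001, 0.0, -1.0]]
wrist_force: [-0.0, 0.4, -0.5]
finger_gap: 0.0513
```

carry_out(
  commands=[
    {"dx":0,"dy":0,"dz":-0.7,"rx":0,"ry":0,"rz":0,"claw":0.2},
    {"dx":0,"dy":0,"dz":-0.7,"rx":0,"ry":0,"rz":0,"claw":0.2},
    {"dx":0,"dy":0,"dz":-0.7,"rx":0,"ry":0,"rz":0,"claw":0.2},
    {"dx":0,"dy":0,"dz":-0.5,"rx":0,"ry":0,"rz":0,"claw":0.2},
    {"dx":0,"dy":0,"dz":0,"rx":0,"ry":0,"rz":0,"claw":0.2},
    {"dx":0,"dy":0,"dz":0,"rx":0,"ry":0,"rz":0,"claw":0.2},
    {"dx":0,"dy":0,"dz":0,"rx":0,"ry":0,"rz":0,"claw":0.2},
    {"dx":0,"dy":0,"dz":0,"rx":0,"ry":0,"rz":0,"claw":0.2},
    {"dx":0,"dy":0,"dz":0,"rx":0,"ry":0,"rz":0,"claw":0.2},
    {"dx":0,"dy":0,"dz":0,"rx":0,"ry":0,"rz":0,"claw":0.2},
  ],
)

```text
time_s: 21.5
ee_pos: [0.4638, -0.3367, 0.2931]
eef_rot: [[0.107, -0.994, 0.004], [-0.994, -0.107, -0.007], [0.007, -0.004, -1.0]]
wrist_force: [0.2, -0.2, -0.2]
finger_gap: 0.0509
```

```bash
python3 go.py .463 -.336 .25 -83.92
python3 - <<'E'
from h import *
cv2.imwrite('pics/w9.png',viewer.get_image('wrist')[:,:,::-1])
E
```

```text
t 21.5 pos [ 0.4638 -0.3367  0.2931] F [ 0.1715 -0.2088 -0.1542] gap 0.05093733931476859
shift mm [-1.0922  0.9218 43.0474] turn deg [-0.2155 -0.4013  0.0629]
```

View pics/w9.png

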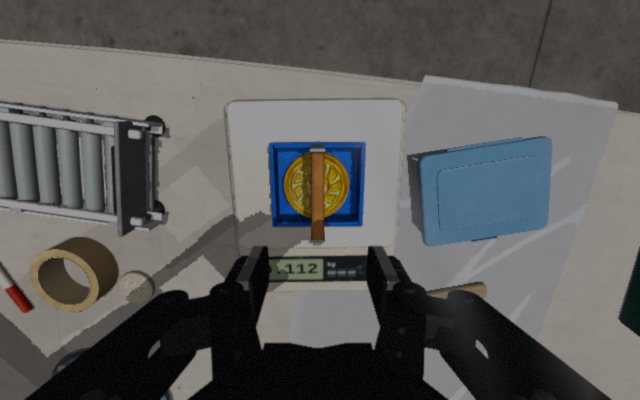

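The tote stands square on the pan with the cake in it. I check the centring numerically before handing in.

Run:
```python
from h import *
np.set_printoptions(precision=4,suppress=True)
s=monitor.read_state()
f=lambda ps,z:np.mean([at_z('wrist',p,z,s) for p in ps],0)
p=f([(227,100),(403,99),(398,247),(235,249)],.07);t=f([(269,142),(366,142),(361,227),(272,227)],.106)
print('pan',p,'tote',t,'off',(t-p)[:2])
```

```text
pan [ 0.4667 -0.3362  0.07  ] tote [ 0.4657 -0.3375  0.106 ] off [-0.001  -0.0012]
```

```bash
python3 -c "
from plant import order;print(order.finish_job())"
```

```text
the job is handed in; nothing more can be done
None
```

The tote with the moon cake is on the scale pan, and the job is handed in. It took about 21.5 s of the 64 s allowed; `finish_job` gives no verdict.

- **Rolling:** I pushed the tote by its handle, with the fingers held loosely round the bar, at about 0.1 m/s or less. It reached the stop, where the wrist force rose to 2.2 N. I then backed off, opened the fingers and let it rest. A picture showed it still at the stop and free of the fingers.
- **Lifting and placing:** I gripped the bar, lifted the tote level, carried it over, turned it to the scale's angle and lowered it until the pan took its weight. Then I opened the fingers and raised the arm clear.
- **Last checks:** The tote's centre measured about 1.5 mm from the pan's centre, and it looked square and level with the cake in it. The wrist force was near zero. The tub looked undisturbed. The date stamp and spare cake were outside the last picture, but the arm never went near them.
- **Not measured:** I had no reading of the roller angles or the tote's exact position on the track, so the first step rests on the force and the pictures. My camera estimates of positions differed by about 5 mm between views, well inside the 25 mm placing tolerance.
- **Refused call:** My first two move calls were refused because the rows lacked keys. Nothing moved.

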